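Sort the loose-capped parts jars out of the sloping rack

TASK

Some of the four parts jars in the sloping rack have loose caps: find them by twisting each cap lightly by about 30 degrees one way, and do not turn it back. Take every jar whose cap turns out of the rack, holding it by its body and not by its cap, and set it down gently, upright on the floor of the grey tray beside the pot. Leave the tight jars in their pockets and everything else where it stands.

Things in the scene. Friction and masses are not known exactly. Their poses are not given: they have to be found in the camera images.
- jar_k_mid (a point): Centre, 56 mm above the underside, of one of four outwardly alike jars, 112 mm tall, 110 to 200 g: clear square body 46 x 46 x 80 mm, 4 mm neck, blue hexagonal screw cap. z runs up its axis, x and y are square to the body's faces. It starts in some pocket of the rack, leaning 25 to 29 degrees, cap towards the robot; the pocket, with 1 to 3 mm of play, keeps it from turning. Its cap may be loose or tight.
- cap_k_mid (a point): Centre of the cap of jar_k, on the jar's axis, 98 mm above the jar's underside: a hexagon 40 mm across flats, 46 over corners and 28 mm high (84 to 112 mm above the underside), a black cross on top. z is the jar's axis, x is square to one pair of flats (the other pairs at 60 and 120 degrees).
- cap_k (a joint): Angle of the cap on jar_k, rad, growing anticlockwise seen from above the cap; starts within 0.05 of 0. A loose cap turns either way, up to 0.9 rad, with a light twist (0.02 N m), and stays where it is left; a tight one holds 3 N m and does not turn: fingers closed with 10 to 15 N slip round it.
- jar_m_mid (a point): Centre, 56 mm above the underside, of one of four outwardly alike jars, 112 mm tall, 110 to 200 g: clear square body 46 x 46 x 80 mm, 4 mm neck, blue hexagonal screw cap. z runs up its axis, x and y are square to the body's faces. It starts in some pocket of the rack, leaning 25 to 29 degrees, cap towards the robot; the pocket, with 1 to 3 mm of play, keeps it from turning. Its cap may be loose or tight.
- cap_m_mid (a point): Centre of the cap of jar_m, on the jar's axis, 98 mm above the jar's underside: a hexagon 40 mm across flats, 46 over corners and 28 mm high (84 to 112 mm above the underside), a black cross on top. z is the jar's axis, x is square to one pair of flats (the other pairs at 60 and 120 degrees).
- cap_m (a joint): Angle of the cap on jar_m, rad, growing anticlockwise seen from above the cap; starts within 0.05 of 0. A loose cap turns either way, up to 0.9 rad, with a light twist (0.02 N m), and stays where it is left; a tight one holds 3 N m and does not turn: fingers closed with 10 to 15 N slip round it.
- jar_p_mid (a point): Centre, 56 mm above the underside, of one of four outwardly alike jars, 112 mm tall, 110 to 200 g: clear square body 46 x 46 x 80 mm, 4 mm neck, blue hexagonal screw cap. z runs up its axis, x and y are square to the body's faces. It starts in some pocket of the rack, leaning 25 to 29 degrees, cap towards the robot; the pocket, with 1 to 3 mm of play, keeps it from turning. Its cap may be loose or tight.
- cap_p_mid (a point): Centre of the cap of jar_p, on the jar's axis, 98 mm above the jar's underside: a hexagon 40 mm across flats, 46 over corners and 28 mm high (84 to 112 mm above the underside), a black cross on top. z is the jar's axis, x is square to one pair of flats (the other pairs at 60 and 120 degrees).
- cap_p (a joint): Angle of the cap on jar_p, rad, growing anticlockwise seen from above the cap; starts within 0.05 of 0. A loose cap turns either way, up to 0.9 rad, with a light twist (0.02 N m), and stays where it is left; a tight one holds 3 N m and does not turn: fingers closed with 10 to 15 N slip round it.
- jar_s_mid (a point): Centre, 56 mm above the underside, of one of four outwardly alike jars, 112 mm tall, 110 to 200 g: clear square body 46 x 46 x 80 mm, 4 mm neck, blue hexagonal screw cap. z runs up its axis, x and y are square to the body's faces. It starts in some pocket of the rack, leaning 25 to 29 degrees, cap towards the robot; the pocket, with 1 to 3 mm of play, keeps it from turning. Its cap may be loose or tight.
- cap_s_mid (a point): Centre of the cap of jar_s, on the jar's axis, 98 mm above the jar's underside: a hexagon 40 mm across flats, 46 over corners and 28 mm high (84 to 112 mm above the underside), a black cross on top. z is the jar's axis, x is square to one pair of flats (the other pairs at 60 and 120 degrees).
- cap_s (a joint): Angle of the cap on jar_s, rad, growing anticlockwise seen from above the cap; starts within 0.05 of 0. A loose cap turns either way, up to 0.9 rad, with a light twist (0.02 N m), and stays where it is left; a tight one holds 3 N m and does not turn: fingers closed with 10 to 15 N slip round it.
- rack: Fixed plywood rack, 332 mm long (its y), with four pockets in a row at x = 65 mm and y = -117, -39, 39 and 117 mm, 49 mm square, 36 mm deep, leaning 25 degrees towards its -x (the robot). Origin on the table 65 mm before the row's middle, z up; pocket floors' centres 26 mm above the table. 32 mm between neighbouring jars; 44 mm of each body and the cap stand out of the pocket.
- tray: Fixed low grey tray on the table, 240 mm (its x) by 120 mm (its y), walls 5 mm thick and 25 mm high, floor 5 mm thick. Origin: centre of its underside, z up.
- pot_mid (a point): Centre (half-way up) of a white round pot, 48 mm wide and 60 mm tall, that stands in the tray, somewhere along its length, and must stay where it is.
- toy_drill: Orange toy drill standing on its grey foot beside the work place, 165 mm tall, about 165 mm long along x; origin under its foot. A bystander: leave it alone.
- carton: Cardboard box 90 x 70 x 100 mm; origin under its centre. A bystander: leave it alone.
- screwdriver: Screwdriver with orange handle, about 150 mm long along its x, lying in front of the rack; origin on its underside. A bystander: leave it alone.
- cup: White plastic cup, 64 mm wide, 85 mm tall, behind the rack; origin under its centre. A bystander: leave it alone.
- bolt_1: Toy bolt standing on its blue hexagonal head (34 mm), 51 mm tall, before the tray's near end; origin under its centre. A bystander: leave it alone.
- bolt_2: Toy bolt like the other, behind the rack; origin under its centre. A bystander: leave it alone.
- link_plate: Flat blue link plate 30 x 90 x 8 mm on the table before the rack; origin under its centre. A bystander: leave it alone.
Not all that is in view belongs to the job. What is shaped like the part that bears jar_k_mid but green, orange or turquoise is not meant.

How it is judged:
By the outcome, as a careful person would: the job done as asked, in the order asked, and still so for the second after the job is handed in, with the robot touching nothing.
It also fails if it takes over 72 s, if anything falls off the work surface, if the arm or the gripper's body presses on something with over 40 N, if the wrist force passes 120 N, or if a joint passes its speed limit or range.

ROBOT

A 7-joint arm with a two-finger parallel gripper is mounted at the origin on the work surface. World frame = base frame: x ahead of the robot, y to its left, z up, the work surface at z = 0. Lengths are in m, angles in rad, forces in N, time in s.
With the tool pointing down it reaches from about 0.425 to 0.95 m from the base axis. Payload 16.7 kg.
Tool frame: the origin (TCP) lies at the very end of the fingers, on their centre line; the grasp point (between the pads) lies 19 mm behind it (bot.grasp_offset is the z of the grasp point in the tool frame, in m); z points along the fingers, y is the direction in which the jaws open and shut (so a half turn about z gives the same grasp; the last joint's range is limited). The gripper opens to 94 mm and grips with 3 to 60 N. Pads are 16 mm wide; open, the fingers measure 119 mm over their backs; the gripper's body (75 mm by 177 mm) begins 78 mm behind the grasp point.
Start: joints at [-1.319, 0.426, 0.074, 1.606, -0.034, 1.111, -0.067], TCP at [0.263, 0.621, 0.205] pointing down, gripper open.
Joint ranges: [-2.85, 2.85], [-0.5, 2.14], [-1.23, 1.37], [0.21, 2.46], [-1.02, 4.16], [0.16, 2.05], [-2.73, 2.73]. Speed limits (rad/s): [1.89, 1.89, 2.39, 2.39, 3.01, 3.01, 3.01].

INTERFACE

Orientations are given as [roll, pitch, yaw] about the fixed x, y, z axes, in that order (R = Rz(yaw) Ry(pitch) Rx(roll)).
In Python, from cell import bot gives the robot as it stands.
- The arm moves only by the tool apply_moves, never from a script. Its argument "steps" is a list of rows, each a list of 4 numbers: the shift along the tool's x, y, z in mm, then the turn about the tool's z in rad. A call has 1 to 20 rows; each row is the pose to reach, as a shift and turn from the pose commanded when the call began, along the tool's axes at that moment; what a row does not reach only later rows make up. A row lasts 1/12 s, in which the tool goes at most 41.7 mm and 7.16 degrees, less where a joint would pass 70% of its speed; a pose out of reach is approached as far as the arm can. A call with a gripper value outside its range is refused whole. "grip" is the finger opening in mm, from 0 to 94, set as the call begins (left out, the last holds). The fingers move at their own pace and stop on an object; "force" is the grip in N (left out, the last holds). Time passes only in rows, so rows that repeat a pose let the fingers close. It gives the time, the measured TCP pose, the force and the opening at its end, in the units of the state.
- bot.sense(): the state, without advancing time (a new reading comes with each control period).
- bot.read_camera(name): name is "scene" or "top" or "wrist"; returns a dict with "img" (400x640x3 uint8, red, green, blue), "fov_y" (degrees; the focal length in pixels is half the picture's height over the tangent of half this angle, whatever the lens; pixels are square), "cx", "cy" (the principal point, pixels), "dist_coeffs" ([k1, k2, p1, p2, k3] as OpenCV has them; the pictures are not rectified), "R" (3x3) and "t" (3): a world point X has camera coordinates R X + t. Camera axes: x right, y down, z forward; pixel columns grow to the right and rows downward; lengths in m; the calibration is good to about 2 mm. A picture is of the moment at which its call begins. There is no depth.
- bot.close_job(): hands the job in, once; it reports no verdict.
The state is a dict: "clock": time; "joints": joint angles; "qd": joint speeds; "joint_torque": joint torques, N m; "eef_pos": TCP position; "orientation": TCP orientation; "ft_force": force on the tool from outside, world axes, zero at the start; "torque": the same for the moment, N m; "width": finger opening in m.
Only numpy, scipy, OpenCV 4.12 (cv2) and the standard library are available. Lean on these libraries where they do the work, as an engineer would, in place of code of your own. Each camera call takes 0.05 s, during which the arm holds its last target. There are 200 camera calls.

## Working session

There is one attempt and no reset: what is moved stays moved. The work goes in short steps, Python scripts to look and compute and a tool call to move; the robot and the scene stay as the last step left them, time stands still between calls to the robot, and variables do not carry over. Pictures are saved under pics/ and viewed, about 8 in all and at most 12, crops included, and the job is handed in when it is done.

Besides the shell and the picture viewer there is one more tool, called after ">>>" in YAML: its name, and indented under it one key for each argument. apply_moves: Moves the arm, as the interface text tells. Its arguments: {"type":"object","properties":{"steps":{"type":"array","items":{"type":"array","items":{"type":"number"}}},"grip":{"type":"number"},"force":{"type":"number"}},"required":["steps"]}

```bash
ls; mkdir -p pics; python3 - <<'E'
from cell import bot
import cv2,numpy as np
print(bot.sense())
for n in("scene","top"):
    c=bot.read_camera(n); cv2.imwrite(f"pics/{n}0.png",c["img"][:,:,::-1]); 
    print(n,c["fov_y"],c["cx"],c["cy"],c["dist_coeffs"],np.round(c["R"],4).tolist(),np.round(c["t"],4))
E
```

```text
pics
{'clock': 0.0, 'joints': array([-1.31948268,  0.42672733,  0.07382347,  1.6066248 , -0.03407889,
        1.11082192, -0.06712895]), 'qd': array([ 0.00033966,  0.00102406,  0.00016754,  0.00084207, -0.00048692,
        0.00064026,  0.00126987]), 'joint_torque': array([-1.07801676e-03, -9.35808134e+01,  3.66663471e+00, -4.54196799e+01,
       -4.88223508e-02,  2.00859772e-02,  1.19145125e-04]), 'eef_pos': array([0.26320453, 0.62107037, 0.20477008]), 'orientation': array([-3.14027384e+00,  1.05128747e-04,  2.74075227e+00]), 'ft_force': array([-0.04328486, -0.33724828, -0.36144762]), 'torque': array([ 0.02794036, -0.00886167,  0.03478919]), 'width': 0.09392814189491186}
scene 51.74416602208749 316.39229770516994 202.74936636375114 [-0.0776387  0.         0.         0.         0.       ] [[-0.6176, 0.7862, -0.0226], [0.5194, 0.3861, -0.7624], [-0.5906, -0.4825, -0.6468]] [ 0.3544 -0.2334  1.4678]
top 49.325212124195914 321.90513923619136 200.72083099312695 [-0.03829053  0.          0.          0.          0.        ] [[0.0189, -0.9998, -0.006], [-0.9853, -0.0176, -0.1698], [0.1696, 0.0092, -0.9855]] [8.0000e-04 5.8930e-01 1.3565e+00]
```

View pics/scene0.png

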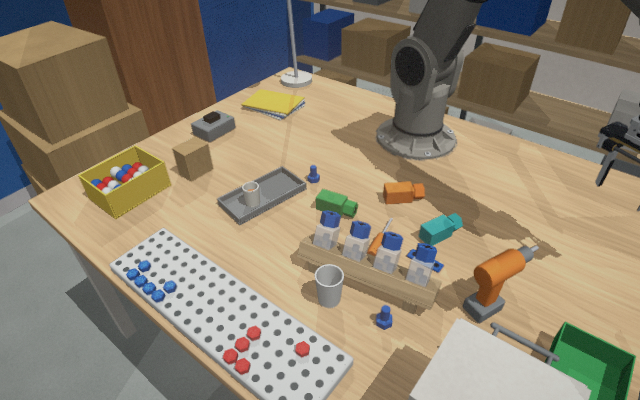

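View pics/top0.png

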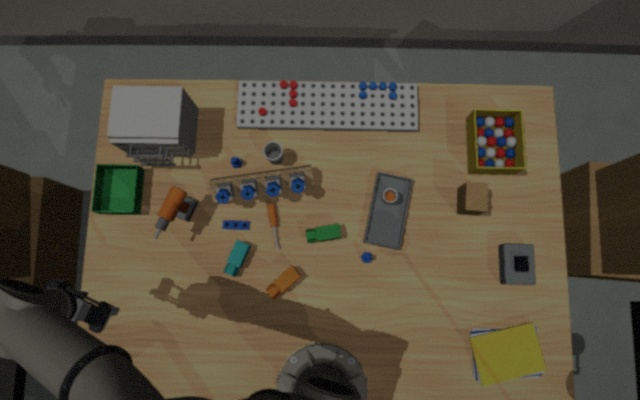

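The scene view shows four jars in the rack (caps near (330,218), (360,228), (391,240) and (425,252)). The pot stands in the tray at (251,193). In the top view the caps are at (224,194), (248,191), (273,188) and (298,184), the tray is around (388,210), and the pot is at (391,195) near its far end. Next I'll triangulate these.

```bash
cat > h.py <<'E'
import cv2,numpy as np
from cell import bot
def K(c):
    h=c["img"].shape[0]; f=h/2/np.tan(np.radians(c["fov_y"]/2))
    return np.array([[f,0,c["cx"]],[0,f,c["cy"]],[0,0,1.]])
def ray(c,uv):
    n=cv2.undistortPoints(np.array(uv,float).reshape(-1,1,2),K(c),np.array(c["dist_coeffs"],float)).reshape(-1,2)
    d=np.c_[n,np.ones(len(n))]@np.array(c["R"]); d/=np.linalg.norm(d,axis=1)[:,None]
    return -np.array(c["R"]).T@np.array(c["t"]),d
def plane(c,uv,z):
    o,d=ray(c,uv); return o+d*((z-o[2])/d[:,2])[:,None]
def tri(c1,u1,c2,u2):
    o1,d1=ray(c1,u1);o2,d2=ray(c2,u2);out=[]
    for a,b in zip(d1,d2):
        s=np.linalg.lstsq(np.c_[a,-b],o2-o1,rcond=None)[0]
        p,q=o1+s[0]*a,o2+s[1]*b; out.append([*(p+q)/2,np.linalg.norm(p-q)])
    return np.array(out)
def proj(c,X):
    return cv2.projectPoints(np.array(X,float).reshape(-1,3),cv2.Rodrigues(np.array(c["R"]))[0],np.array(c["t"],float),K(c),np.array(c["dist_coeffs"],float))[0].reshape(-1,2)
def blobs(c,lo,hi,amin=15):
    m=cv2.inRange(cv2.cvtColor(c["img"],cv2.COLOR_RGB2HSV),np.array(lo),np.array(hi))
    n,l,s,ce=cv2.connectedComponentsWithStats(m)
    return [(ce[i].round(1).tolist(),s[i].tolist()) for i in range(1,n) if s[i][4]>=amin],m,l
E
python3 - <<'E'
from h import *
C={n:bot.read_camera(n) for n in("scene","top")}
for n,c in C.items():
    b,_,_=blobs(c,(105,130,60),(128,255,255))
    print(n,[x for x in b if 150<x[0][1]<290 and 190<x[0][0]<460])
c=C["top"]
g=cv2.cvtColor(c["img"],cv2.COLOR_RGB2HSV)
m=(g[...,1]<60)&(g[...,2]<140); m=m.astype(np.uint8)*255
r=np.zeros_like(m); r[165:255,355:420]=m[165:255,355:420]
cn=max(cv2.findContours(r,cv2.RETR_EXTERNAL,cv2.CHAIN_APPROX_NONE)[0],key=cv2.contourArea)
box=cv2.boxPoints(cv2.minAreaRect(cn)); print("tray box",box.round(1).tolist(),cv2.contourArea(cn))
print(plane(c,box,.025).round(4).tolist())
print("pot",plane(c,[(391,195)],.06).round(3))
t=cv2.resize(c["img"][150:260,200:420],None,fx=3.6,fy=3.6,interpolation=cv2.INTER_CUBIC)
cv2.imwrite("pics/topcrop.png",t[:,:,::-1])
E
```

```text
scene [([329.9, 218.7], [323, 211, 17, 17, 149]), ([360.7, 230.2], [353, 222, 17, 17, 206]), ([392.3, 241.4], [384, 233, 18, 17, 239]), ([427.6, 254.9], [416, 243, 27, 29, 341]), ([411.1, 253.6], [408, 250, 8, 8, 33])]
top [([234.8, 161.8], [232, 158, 8, 9, 43]), ([297.4, 185.3], [292, 179, 12, 14, 125]), ([272.5, 188.8], [266, 182, 14, 14, 127]), ([247.3, 192.4], [241, 186, 14, 14, 122]), ([222.4, 196.0], [216, 189, 14, 14, 124]), ([235.8, 224.7], [223, 221, 26, 8, 164]), ([366.2, 257.1], [362, 253, 9, 9, 67])]
tray box [[363.0, 242.3000030517578], [376.70001220703125, 171.1999969482422], [413.3999938964844, 178.3000030517578], [399.6000061035156, 249.39999389648438]] 2555.0
[[0.4593, -0.1236, 0.025], [0.6964, -0.1687, 0.025], [0.6744, -0.2904, 0.025], [0.4385, -0.2421, 0.025]]
pot [[ 0.61 -0.21  0.06]]
```

View pics/topcrop.png

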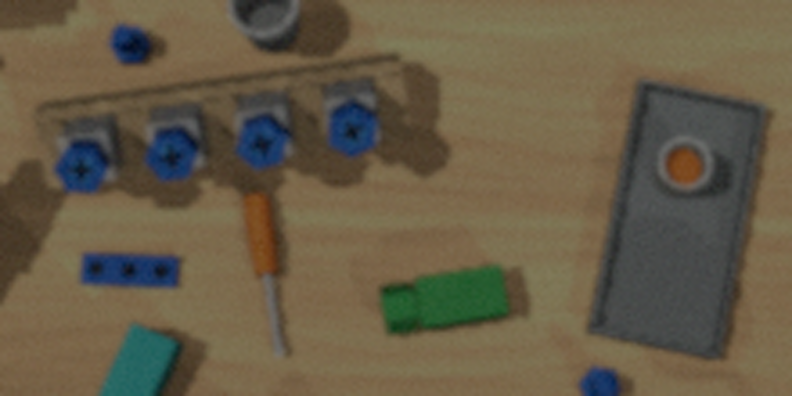

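```bash
python3 - <<'E'
from h import *
s=bot.read_camera("scene");t=bot.read_camera("top")
S=[(329.9,218.7),(360.7,230.2),(392.3,241.4)];T=[(297.4,185.3),(272.5,188.8),(247.3,192.4),(222.4,196.0)]
print(tri(s,S,t,T[:3]).round(4))
# predicted cap centre height at rack: 26+98cos27=113; use plane z .118
P=plane(t,T,.118);print(P.round(4),np.diff(P,axis=0).round(4),np.linalg.norm(np.diff(P,axis=0),axis=1))
m=np.mean(P,0);v=P[0]-P[3];print("mid",m,"yaw",np.arctan2(v[0],-v[1]) if 0 else np.arctan2(-(P[3]-P[0])[0],(P[3]-P[0])[1]))
b,_,_=blobs(t,(0,0,0),(179,70,255),1)
print("pot",[plane(t,[x],.06).round(4).tolist() for x in [(390.5,195.5)]])
E
```

```text
[[6.261e-01 8.680e-02 1.144e-01 2.600e-03]
 [6.135e-01 1.650e-01 1.120e-01 3.000e-04]
 [6.010e-01 2.423e-01 1.121e-01 1.500e-03]]
[[0.6246 0.0877 0.118 ]
 [0.6122 0.1644 0.118 ]
 [0.5995 0.2419 0.118 ]
 [0.5869 0.3185 0.118 ]] [[-0.0124  0.0767  0.    ]
 [-0.0127  0.0776  0.    ]
 [-0.0127  0.0766  0.    ]] [0.07768138 0.07858842 0.07767596]
mid [0.60580622 0.20311643 0.118     ] yaw 0.16198218564863448
pot [[[0.6085, -0.2086, 0.06]]]
```

>>> apply_moves:
  steps:
    - [0,0,-40,0]
    - [0,0,-80,0]
    - [-40,-20,-110,0]
    - [-479,-250,-145,-0.09]
    - [-479,-250,-145,-0.09]
    - [-479,-250,-145,-0.09]
    - [-479,-250,-145,-0.09]
    - [-479,-250,-145,-0.09]
    - [-479,-250,-145,-0.09]
    - [-479,-250,-145,-0.09]
    - [-479,-250,-145,-0.09]
    - [-479,-250,-145,-0.09]
    - [-479,-250,-145,-0.09]
    - [-479,-250,-145,-0.09]
    - [-479,-250,-145,-0.09]
    - [-479,-250,-145,-0.09]
    - [-479,-250,-145,-0.09]
    - [-479,-250,-145,-0.09]
  grip: 70
  force: 12

```text
clock: 1.8
eef_pos: [0.6069, 0.204, 0.3503]
orientation: [-3.141, -0.0, 2.83]
ft_force: [-0.1, 0.4, -0.4]
width: 0.07
```

```bash
cat >> h.py <<'E'
def to(p=None,yaw=None):
    "shift in tool axes (mm) and turn to TCP point p and yaw"
    from scipy.spatial.transform import Rotation as Ro
    s=bot.sense(); R=Ro.from_euler("xyz",s["orientation"]).as_matrix()
    d=R.T@(np.array(p)-s["eef_pos"])*1e3 if p is not None else np.zeros(3)
    tw=0 if yaw is None else -((yaw-s["orientation"][2]+np.pi)%(2*np.pi)-np.pi)
    return np.r_[d.round(1),round(tw,3)]
E
python3 - <<'E'
from h import *
s=bot.sense();print(s["clock"],s["eef_pos"].round(4),s["orientation"].round(4),s["joints"].round(3))
c=bot.read_camera("wrist");cv2.imwrite("pics/w1.png",c["img"][:,:,::-1])
print(c["fov_y"],np.round(c["R"],3).tolist(),(-c["R"].T@c["t"]).round(4))
print(blobs(c,(105,110,40),(128,255,255),100)[0])
E
```

```text
1.8 [0.6069 0.204  0.3503] [-3.1414e+00 -3.0000e-04  2.8296e+00] [-0.681  0.287  0.334  1.511 -0.095  1.36   0.919]
66.34148748788999 [[0.306, 0.952, 0.001], [0.925, -0.298, 0.238], [0.227, -0.072, -0.971]] [0.541  0.2259 0.5287]
[([353.9, 96.5], [327, 81, 55, 32, 732]), ([79.9, 121.2], [59, 111, 40, 22, 621]), ([395.9, 138.3], [379, 122, 34, 33, 688]), ([342.1, 166.2], [326, 150, 32, 33, 682]), ([290.9, 193.4], [276, 177, 32, 34, 675]), ([239.6, 217.0], [226, 203, 28, 28, 478]), ([395.1, 216.6], [385, 206, 19, 21, 218])]
```

View pics/w1.png

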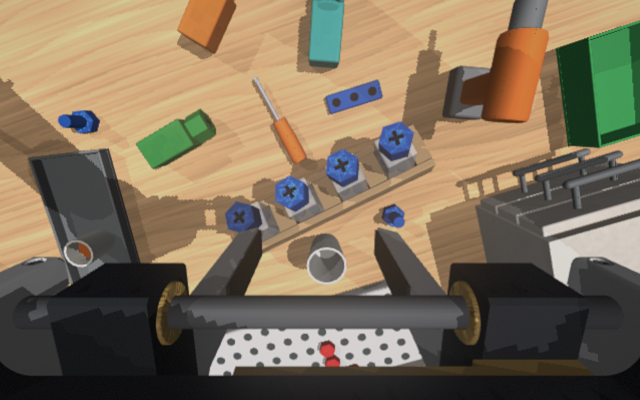

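The wrist view shows the caps D (396,138), C (342,166), B (291,193) and A (240,217), each with a black cross. I need the hexagon orientation, so I'll crop in closer.

```bash
python3 - <<'E'
from h import *
c=bot.read_camera("wrist")
U=[(239.6,217),(290.9,193.4),(342.1,166.2),(395.9,138.3)]
print(plane(c,U,.116).round(4))
k=4;x0,y0=215,110
t=cv2.resize(c["img"][y0:y0+130,x0:x0+205],None,fx=k,fy=k,interpolation=cv2.INTER_CUBIC)[:,:,::-1].copy()
th=.162;ca,sa=np.cos(th),np.sin(th);le=np.radians(27)
X=np.array([ca*np.cos(le),sa*np.cos(le),np.sin(le)]);Y=np.array([-sa,ca,0]);Z=np.array([-ca*np.sin(le),-sa*np.sin(le),np.cos(le)])
for p in [(.626,.087,.113),(.6135,.165,.113),(.601,.2425,.113),(.588,.319,.113)]:
    ce=np.array(p)+.014*Z
    for ang in range(30,390,60):   # corners if cap x = jar x
        a=np.radians(ang);q=proj(c,[ce+.02309*(np.cos(a)*X+np.sin(a)*Y)])[0]
        cv2.circle(t,tuple(((q-[x0,y0])*k).astype(int)),4,(0,255,255),1)
cv2.imwrite("pics/w1c.png",t)
E
```

```text
[[0.6226 0.0859 0.116 ]
 [0.6126 0.1655 0.116 ]
 [0.5982 0.2434 0.116 ]
 [0.5845 0.3216 0.116 ]]
```

View pics/w1c.png

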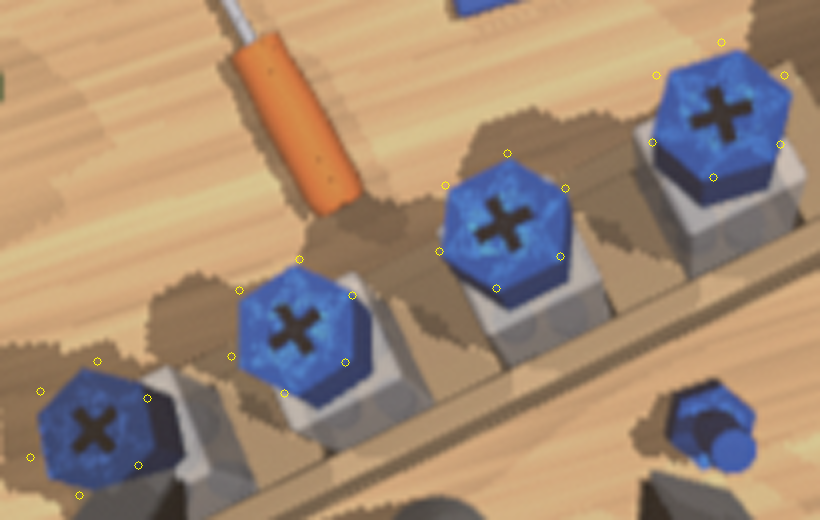

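```bash
cat >> h.py <<'E'
th=.162;ca,sa=np.cos(th),np.sin(th);le=np.radians(27)
X=np.array([ca*np.cos(le),sa*np.cos(le),np.sin(le)]);Y=np.array([-sa,ca,0]);Z=np.array([-ca*np.sin(le),-sa*np.sin(le),np.cos(le)])
def tile(c,ce,half=.03,n=260):
    "cap top rectified: right=-Y(rack), up=X, seen from above the cap"
    W=[ce+half*(i*X-j*Y) for i,j in((1,-1),(1,1),(-1,1),(-1,-1))]
    H=cv2.getPerspectiveTransform(proj(c,W).astype(np.float32),np.float32([[0,0],[n,0],[n,n],[0,n]]))
    t=cv2.warpPerspective(c["img"],H,(n,n),flags=cv2.INTER_CUBIC)[:,:,::-1].copy()
    return t
E
python3 - <<'E'
from h import *
c=bot.read_camera("wrist");ts=[]
U=np.array([(94,430),(293,330),(502,224),(721,116)])/4+[215,110]
P=plane(c,U,.1255);print("top",P.round(4),"mid",(P-.014*Z).round(4))
for p in P: ts.append(tile(c,p))
cv2.imwrite("pics/tiles1.png",np.vstack([np.hstack(ts[:2]),np.hstack(ts[2:])]))
E
```

```text
top [[0.6208 0.088  0.1255]
 [0.6085 0.1644 0.1255]
 [0.5957 0.2416 0.1255]
 [0.5838 0.3189 0.1255]] mid [[0.6271 0.089  0.113 ]
 [0.6147 0.1654 0.113 ]
 [0.6019 0.2426 0.113 ]
 [0.59   0.32   0.113 ]]
```

View pics/tiles1.png

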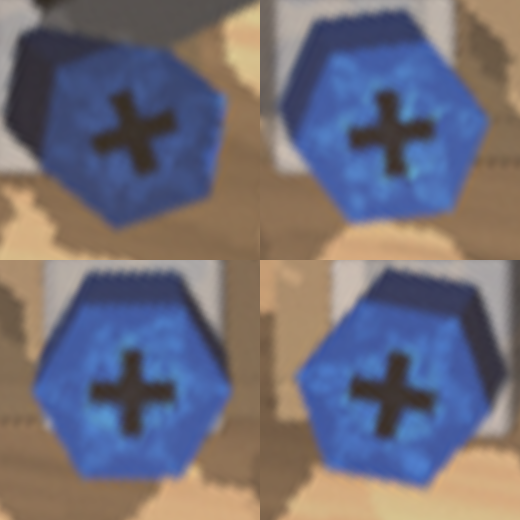

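The tiles are seen from above each cap, with up along the jar's x and left along the rack's y. The cap rotations are about A +19°, B +7°, C 0° and D −8°. I'll test B first: pads on the flat 23° before the rack's y axis, then twist anticlockwise.

>>> apply_moves:
  steps:
    - [-18,-35,40,-0.11]
    - [-18,-35,80,-0.11]
    - [-18,-35,120,-0.11]
    - [-18,-35,160,-0.11]
    - [-18,-35,195,-0.11]
    - [-18,-35,220,-0.11]
    - [-18,-35,238,-0.11]
    - [-18,-35,248,-0.11]
    - [-18,-35,248,-0.11]
  grip: 64

```text
clock: 2.7
eef_pos: [0.6119, 0.1663, 0.1006]
orientation: [-3.14, -0.003, 2.942]
ft_force: [-0.4, 0.5, -1.4]
width: 0.0639
```

>>> apply_moves:
  steps:
    - [0,0,0,0]
    - [0,0,0,0]
    - [0,0,0,0]
    - [0,0,0,0]
    - [0,0,0,0]
    - [0,0,0,0]
  grip: 30
  force: 12

```text
clock: 3.2
eef_pos: [0.6139, 0.1658, 0.1035]
orientation: [3.141, 0.001, 2.941]
ft_force: [-1.8, -0.0, 7.6]
width: 0.0431
```

```bash
python3 - <<'E'
from h import *
s=bot.sense();print({k:np.round(v,4).tolist() for k,v in s.items() if k not in("qd","joint_torque")})
E
```

```text
{'clock': 3.2, 'joints': [-0.5803, 0.4779, 0.285, 1.8009, -0.1682, 0.8848, 1.1511], 'eef_pos': [0.6139, 0.1658, 0.1035], 'orientation': [3.1406, 0.0013, 2.9408], 'ft_force': [-1.7796, -0.0096, 7.6229], 'torque': [0.0351, 0.268, 0.0699], 'width': 0.0431}
```

>>> apply_moves:
  steps:
    - [0,0,0,-0.08]
    - [0,0,0,-0.16]
    - [0,0,0,-0.25]

```text
clock: 3.45
eef_pos: [0.6137, 0.1654, 0.1031]
orientation: [-3.142, 0.001, -3.089]
ft_force: [0.5, -0.8, 1.8]
width: 0.0409
```

>>> apply_moves:
  steps:
    - [0,0,0,-0.08]
    - [0,0,0,-0.16]
    - [0,0,0,-0.25]
    - [0,0,0,-0.25]
    - [0,0,0,-0.25]

```text
clock: 3.87
eef_pos: [0.6137, 0.1646, 0.103]
orientation: [-3.141, 0.001, -2.846]
ft_force: [-0.9, -4.1, 6.7]
width: 0.0409
```

```bash
python3 - <<'E'
from h import *
s=bot.sense();print({k:np.round(v,4).tolist() for k,v in s.items() if k not in("qd","joint_torque")})
E
```

```text
{'clock': 3.8667, 'joints': [-0.4902, 0.4693, 0.1665, 1.7958, -0.0965, 0.8839, 1.586], 'eef_pos': [0.6137, 0.1646, 0.103], 'orientation': [-3.1412, 0.0005, -2.8463], 'ft_force': [-0.892, -4.0984, 6.691], 'torque': [-1.485, 0.0053, -0.2133], 'width': 0.0409}
```

B's opening stayed at 40.9 mm through the twist, so its flats stayed on the pads and it looks loose. Next is C.

>>> apply_moves:
  steps:
    - [0,0,0,0]
    - [0,0,0,0]
    - [0,0,0,0]
    - [0,0,-35,0]
    - [0,0,-62,0]
    - [-3,25,-62,0.12]
    - [-10,60,-62,0.24]
    - [-10,78,-62,0.36]
    - [-10,78,-62,0.48]
    - [-10,78,-50,0.61]
    - [-10,78,-25,0.61]
    - [-10,78,-8,0.61]
    - [-10,78,1,0.61]
    - [-10,78,1,0.61]
  grip: 64

```text
clock: 5.03
eef_pos: [0.5986, 0.2429, 0.0994]
orientation: [-3.139, -0.002, 2.831]
ft_force: [0.0, 0.1, 1.1]
width: 0.0639
```

>>> apply_moves:
  steps:
    - [0,0,0,0]
    - [0,0,0,0]
    - [0,0,0,0]
    - [0,0,0,0]
    - [0,0,0,0]
    - [0,0,0,0]
  grip: 30
  force: 12

```text
clock: 5.53
eef_pos: [0.6004, 0.2433, 0.1023]
orientation: [3.14, 0.001, 2.831]
ft_force: [0.6, -0.4, 5.6]
width: 0.0443
```

>>> apply_moves:
  steps:
    - [0,0,0,-0.08]
    - [0,0,0,-0.16]
    - [0,0,0,-0.25]

```text
clock: 5.78
eef_pos: [0.6, 0.2428, 0.1017]
orientation: [-3.141, 0.0, 3.084]
ft_force: [-0.6, -2.0, 2.5]
width: 0.0418
```

>>> apply_moves:
  steps:
    - [0,0,0,-0.08]
    - [0,0,0,-0.16]
    - [0,0,0,-0.25]
    - [0,0,0,-0.25]
    - [0,0,0,-0.25]

```text
clock: 6.2
eef_pos: [0.6, 0.2421, 0.1015]
orientation: [-3.141, -0.0, -2.955]
ft_force: [0.1, -4.2, 3.0]
width: 0.0398
```

>>> apply_moves:
  steps:
    - [0,0,0,0]
    - [0,0,0,0]
    - [0,0,0,0]
    - [0,0,-35,0]
    - [0,0,-62,0]
    - [0,25,-62,-0.12]
    - [-2,60,-62,-0.24]
    - [-2,78,-62,-0.32]
    - [-2,78,-50,-0.32]
    - [-2,78,-25,-0.32]
    - [-2,78,-8,-0.32]
    - [-2,78,0,-0.32]
    - [-2,78,0,-0.32]
  grip: 64

```text
clock: 7.28
eef_pos: [0.5861, 0.3192, 0.0993]
orientation: [-3.141, -0.003, -2.634]
ft_force: [-0.7, -0.3, 0.0]
width: 0.0641
```

>>> apply_moves:
  steps:
    - [0,0,0,0]
    - [0,0,0,0]
    - [0,0,0,0]
    - [0,0,0,0]
    - [0,0,0,0]
    - [0,0,0,0]
  grip: 30
  force: 12

```text
clock: 7.78
eef_pos: [0.5879, 0.32, 0.1025]
orientation: [-3.141, 0.002, -2.633]
ft_force: [1.3, -2.8, 7.4]
width: 0.0434
```

>>> apply_moves:
  steps:
    - [0,0,0,0.08]
    - [0,0,0,0.16]
    - [0,0,0,0.25]

```text
clock: 8.03
eef_pos: [0.5882, 0.3197, 0.1024]
orientation: [-3.141, 0.002, -2.886]
ft_force: [2.4, -3.3, 2.9]
width: 0.0439
```

>>> apply_moves:
  steps:
    - [0,0,0,0.08]
    - [0,0,0,0.16]
    - [0,0,0,0.25]
    - [0,0,0,0.25]
    - [0,0,0,0.25]

```text
clock: 8.45
eef_pos: [0.5871, 0.3204, 0.1019]
orientation: [3.141, 0.0, -3.129]
ft_force: [-1.9, -1.4, 5.2]
width: 0.045
```

D's opening grew to 45 mm, so the pads slipped round it and it looks tight. Next is A.

>>> apply_moves:
  steps:
    - [0,0,0,0]
    - [0,0,0,0]
    - [0,0,0,0]
    - [0,0,-35,0]
    - [0,0,-65,0]
    - [-6,-40,-65,0.02]
    - [-12,-80,-65,0.02]
    - [-18,-120,-65,0.02]
    - [-24,-160,-65,0.02]
    - [-30,-200,-65,0.02]
    - [-36,-233,-65,0.02]
    - [-36,-233,-50,0.02]
    - [-36,-233,-25,0.02]
    - [-36,-233,-8,0.02]
    - [-36,-233,0,0.02]
    - [-36,-233,0,0.02]
  grip: 64

```text
clock: 9.78
eef_pos: [0.6242, 0.0871, 0.0997]
orientation: [-3.141, -0.003, 3.131]
ft_force: [-0.2, 0.6, -0.2]
width: 0.0639
```

>>> apply_moves:
  steps:
    - [0,0,0,0]
    - [0,0,0,0]
    - [0,0,0,0]
    - [0,0,0,0]
    - [0,0,0,0]
    - [0,0,0,0]
  grip: 30
  force: 12

```text
clock: 10.28
eef_pos: [0.6257, 0.0876, 0.1023]
orientation: [3.141, 0.001, 3.131]
ft_force: [-1.1, -0.0, 7.4]
width: 0.0414
```

>>> apply_moves:
  steps:
    - [0,0,0,-0.08]
    - [0,0,0,-0.16]
    - [0,0,0,-0.25]

```text
clock: 10.53
eef_pos: [0.6258, 0.0874, 0.1022]
orientation: [-3.141, 0.001, -2.899]
ft_force: [0.4, -0.9, 2.3]
width: 0.0427
```

>>> apply_moves:
  steps:
    - [0,0,0,-0.08]
    - [0,0,0,-0.16]
    - [0,0,0,-0.25]
    - [0,0,0,-0.25]
    - [0,0,0,-0.25]

```text
clock: 10.95
eef_pos: [0.6252, 0.0859, 0.1018]
orientation: [-3.141, -0.001, -2.653]
ft_force: [-3.2, -5.1, 3.5]
width: 0.0454
```

>>> apply_moves:
  steps:
    - [0,0,0,0]
    - [0,0,0,0]
    - [0,0,0,0]
    - [0,0,-35,0]
    - [0,0,-65,0]
    - [-8,20,-100,0.12]
    - [-16,44,-132,0.24]
    - [-24,68,-164,0.33]
    - [-32,90,-196,0.33]
    - [-40,113,-228,0.33]
    - [-40,113,-248,0.33]
    - [-40,113,-248,0.33]
    - [-40,113,-248,0.33]
  grip: 64

```text
clock: 12.03
eef_pos: [0.6077, 0.2064, 0.3503]
orientation: [3.141, 0.002, -2.982]
ft_force: [0.6, 0.1, -0.4]
width: 0.0639
```

```bash
python3 - <<'E'
from h import *
s=bot.sense();print(s["clock"],s["eef_pos"].round(4),s["orientation"].round(4))
c=bot.read_camera("wrist")
hsv=cv2.cvtColor(c["img"],cv2.COLOR_RGB2HSV)
ts=[];mids=np.array([[.6271,.089,.113],[.6147,.1654,.113],[.6019,.2426,.113],[.59,.32,.113]])
for m in mids:
    # top face centre: dark cross pixels within 25 px of the prediction, inside blue
    q=proj(c,[m+.014*Z])[0]
    yy,xx=np.mgrid[:400,:640]
    k=((xx-q[0])**2+(yy-q[1])**2<9**2)&(hsv[...,2]<75)
    u=np.array([xx[k].mean(),yy[k].mean()]) if k.sum()>10 else q
    P=plane(c,[u],.1255)[0];print(q.round(1),u.round(1),k.sum(),(P-.014*Z).round(4))
    ts.append(tile(c,P))
cv2.imwrite("pics/tiles2.png",np.vstack([np.hstack(ts[:2]),np.hstack(ts[2:])]))
E
```

```text
12.0333 [0.6077 0.2064 0.3503] [ 3.1411e+00  1.8000e-03 -2.9816e+00]
[227.  176.4] [226.4 179.3] 76 [0.6311 0.0886 0.113 ]
[285.3 176.4] [286.2 176.9] 62 [0.6152 0.1667 0.113 ]
[344.2 176.1] [345.  177.2] 60 [0.6031 0.2439 0.113 ]
[403.1 176.6] [402.5 178.1] 63 [0.5921 0.3197 0.113 ]
```

View pics/tiles2.png

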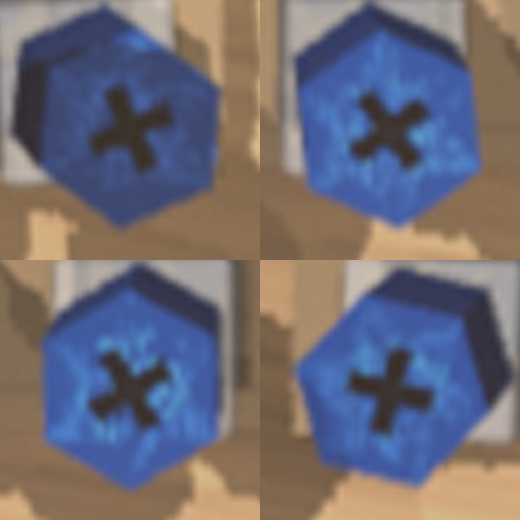

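Comparing the crosses with the first tiles, B turned from about +7° to +37° and C from 0° to about +30°. A and D have not moved. So B and C are loose, and their flats now face the jaws. I'll grasp C by the body first.

>>> apply_moves:
  steps:
    - [-19,37,40,0]
    - [-19,37,80,0]
    - [-19,37,120,0]
    - [-19,37,160,0]
    - [-19,37,200,0]
    - [-19,37,230,0]
    - [-19,37,255,0]
    - [-19,37,272,0]
    - [-19,37,283,0]
    - [-19,37,283,0]
    - [-19,37,283,0]
  grip: 64

```text
clock: 13.0
eef_pos: [0.6202, 0.2449, 0.0662]
orientation: [-3.141, -0.001, -2.983]
ft_force: [0.7, -0.3, 0.5]
width: 0.0641
```

>>> apply_moves:
  steps:
    - [0,0,0,0]
    - [0,0,0,0]
    - [0,0,0,0]
    - [0,0,0,0]
    - [0,0,0,0]
    - [0,0,0,0]
  grip: 36
  force: 25

```text
clock: 13.5
eef_pos: [0.621, 0.2455, 0.0676]
orientation: [3.141, 0.001, -2.983]
ft_force: [-0.8, -0.8, 7.0]
width: 0.0455
```

>>> apply_moves:
  steps:
    - [4,0,-8,0]
    - [8,0,-17,0]
    - [14,0,-29,0]
    - [20,0,-42,0]
    - [25,0,-54,0]
    - [28,0,-75,0]
    - [28,0,-105,0]
    - [28,0,-140,0]
    - [28,0,-170,0]
    - [28,0,-183,0]
    - [28,0,-183,0]
    - [28,0,-183,0]

```text
clock: 14.5
eef_pos: [0.5922, 0.241, 0.2497]
orientation: [3.141, 0.0, -2.982]
ft_force: [-1.0, -0.2, -2.3]
width: 0.0456
```

```bash
python3 - <<'E'
from h import *
s=bot.sense();print(s["clock"],s["eef_pos"].round(4),s["orientation"].round(4),s["ft_force"].round(2),s["width"])
c=bot.read_camera("scene")
q=proj(c,[s["eef_pos"]])[0].astype(int);print(q)
x,y=q-[60,70];x=max(x,0);y=max(y,0)
cv2.imwrite("pics/held.png",cv2.resize(c["img"][y:y+130,x:x+130],None,fx=4,fy=4,interpolation=cv2.INTER_CUBIC)[:,:,::-1])
t=np.array([.567,-.206]);tx=np.array([.981,-.193])
for d in(-.022,-.082): print("jar axis xy",(t+d*tx).round(4))
E
```

```text
14.5 [0.5922 0.241  0.2497] [ 3.1412e+00  3.0000e-04 -2.9822e+00] [-1.01 -0.24 -2.34] 0.04563018872543901
[400 191]
jar axis xy [ 0.5454 -0.2018]
jar axis xy [ 0.4866 -0.1902]
```

View pics/held.png

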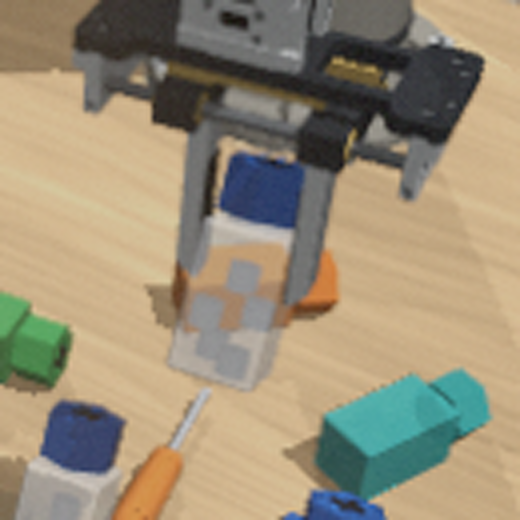

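The view shows jar C held by its body between the fingers, still leaning, with the cap free of the pads. Next I carry it over the tray.

>>> apply_moves:
  steps:
    - [5,-15,0,0]
    - [14,-40,0,0.03]
    - [26,-75,0,0.07]
    - [39,-112,0,0.11]
    - [52,-149,0,0.15]
    - [65,-186,0,0.19]
    - [78,-223,0,0.23]
    - [91,-260,0,0.27]
    - [104,-297,0,0.3]
    - [117,-334,0,0.33]
    - [129,-369,0,0.35]
    - [138,-396,0,0.354]
    - [144,-412,0,0.354]
    - [146,-419,0,0.354]
    - [146,-419,0,0.354]
    - [146,-419,0,0.354]

```text
clock: 15.88
eef_pos: [0.5146, -0.195, 0.2486]
orientation: [3.141, -0.002, 2.947]
ft_force: [0.5, 0.4, -1.5]
width: 0.0457
```

```bash
python3 - <<'E'
from h import *
s=bot.sense();print(s["clock"],s["eef_pos"].round(4),s["orientation"].round(4),s["ft_force"].round(2),s["torque"].round(3))
print(to((.515,-.196,.25),2.947))
c=bot.read_camera("wrist")
cv2.imwrite("pics/w_tray.png",c["img"][:,:,::-1])
E
```

```text
15.8833 [ 0.5146 -0.195   0.2486] [ 3.1414e+00 -1.7000e-03  2.9469e+00] [ 0.48  0.42 -1.51] [ 0.091 -0.005  0.036]
[-0.6 -0.9 -1.4 -0. ]
```

View pics/w_tray.png

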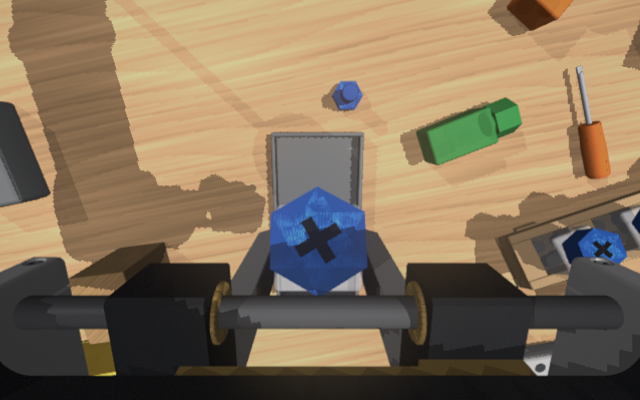

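The tray's near corners are at (273,132) and (362,132), square to the tool, and the jar (318,240) is on its centre line. I'll lower it now.

>>> apply_moves:
  steps:
    - [0,0,30,0]
    - [0,0,65,0]
    - [0,0,100,0]
    - [0,0,130,0]
    - [0,0,155,0]
    - [0,0,170,0]
    - [0,0,178,0]
    - [0,0,178,0]
    - [0,0,178,0]

```text
clock: 16.68
eef_pos: [0.5153, -0.1951, 0.0718]
orientation: [3.141, -0.0, 2.948]
ft_force: [-0.0, -0.2, -1.0]
width: 0.0458
```

>>> apply_moves:
  steps:
    - [0,0,2,0]
    - [0,0,4,0]
    - [0,0,6,0]
    - [0,0,6,0]

```text
clock: 17.02
eef_pos: [0.5151, -0.1957, 0.0657]
orientation: [3.141, 0.0, 2.947]
ft_force: [-0.6, 0.5, -2.0]
width: 0.0461
```

```bash
python3 - <<'E'
from h import *
s=bot.sense();print(s["clock"],s["eef_pos"].round(4),s["ft_force"].round(2),s["torque"].round(3))
c=bot.read_camera("wrist")
o,d=ray(c,[(273,132),(362,132)])
E
```

```text
17.0167 [ 0.5151 -0.1957  0.0657] [-0.64  0.48 -2.02] [-0.035 -0.005  0.028]
```

Not touching yet at 65.7 mm. I'll go down in small steps.

>>> apply_moves:
  steps:
    - [0,0,1,0]
    - [0,0,2,0]
    - [0,0,3,0]
    - [0,0,3,0]

```text
clock: 17.4
eef_pos: [0.5148, -0.1958, 0.0623]
orientation: [-3.142, -0.0, 2.947]
ft_force: [-0.7, 0.4, -1.5]
width: 0.0457
```

>>> apply_moves:
  steps:
    - [0,0,1,0]
    - [0,0,2,0]
    - [0,0,2,0]

```text
clock: 17.65
eef_pos: [0.5149, -0.1958, 0.0603]
orientation: [-3.142, -0.0, 2.947]
ft_force: [-0.7, 0.2, -1.9]
width: 0.046
```

>>> apply_moves:
  steps:
    - [0,0,1,0]
    - [0,0,1,0]
    - [0,0,1,0]

```text
clock: 17.9
eef_pos: [0.5149, -0.1958, 0.0594]
orientation: [-3.142, -0.0, 2.947]
ft_force: [-0.6, 0.9, -1.6]
width: 0.0461
```

>>> apply_moves:
  steps:
    - [0,0,1,0]
    - [0,0,2,0]
    - [0,0,2,0]

```text
clock: 18.15
eef_pos: [0.5149, -0.1958, 0.0573]
orientation: [-3.142, -0.0, 2.947]
ft_force: [-0.2, -0.4, -1.8]
width: 0.0458
```

>>> apply_moves:
  steps:
    - [0,0,1,0]
    - [0,0,2,0]
    - [0,0,2,0]

```text
clock: 18.4
eef_pos: [0.5153, -0.196, 0.0562]
orientation: [3.141, 0.001, 2.947]
ft_force: [-3.4, 1.8, 14.3]
width: 0.0454
```

Contact at 56.7 mm. Now I'll loosen the grip to 8 N and follow an arc about the touching edge, so the jar pivots upright between the pads.

>>> apply_moves:
  steps:
    - [0,0,0,0]
    - [0,0,0,0]
    - [-2.5,0,0,0]
    - [-5,0,-0.3,0]
    - [-7.5,0,-0.3,0]
    - [-10,0,-0.2,0]
    - [-12.5,0,0,0]
    - [-15,0,0.3,0]
    - [-15,0,0.3,0]
  force: 8

```text
clock: 19.15
eef_pos: [0.5302, -0.1988, 0.0551]
orientation: [-3.141, 0.0, 2.947]
ft_force: [0.7, 0.2, 1.5]
width: 0.0458
```

```bash
python3 - <<'E'
from h import *
s=bot.sense();print(s["clock"],s["eef_pos"].round(4),s["ft_force"].round(2),s["torque"].round(3))
c=bot.read_camera("scene")
q=proj(c,[s["eef_pos"]])[0].astype(int);print(q)
x,y=q-[65,75]
cv2.imwrite("pics/erect.png",cv2.resize(c["img"][y:y+130,x:x+130],None,fx=4,fy=4,interpolation=cv2.INTER_CUBIC)[:,:,::-1])
E
```

```text
19.15 [ 0.5302 -0.1988  0.0551] [0.7  0.24 1.51] [-0.001 -0.182 -0.056]
[272 176]
```

View pics/erect.png

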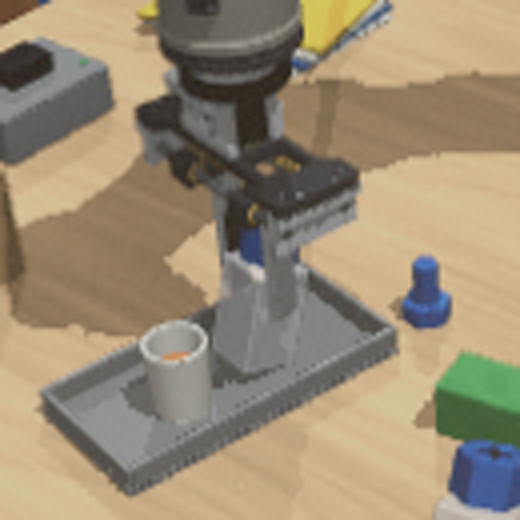

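The jar's base is on the tray floor, clear of the pot (crop around (250,320)), and it still leans. To measure the pivot I'll track the cap in the wrist view, where it was at (318,240) in the fully leaning grasp.

```bash
cat >> h.py <<'E'
def capdir():
    "lean of held jar: top-face cross seen by wrist cam, cast on plane y_tool=0; grip point as pivot"
    from scipy.spatial.transform import Rotation as Ro
    s=bot.sense();c=bot.read_camera("wrist")
    hsv=cv2.cvtColor(c["img"],cv2.COLOR_RGB2HSV)
    b,m,l=blobs(c,(105,110,40),(128,255,255),1500)
    b=[x for x in b if 250<x[0][0]<390]
    x0,y0,w,h,_=max(b,key=lambda x:x[1][4])[1]
    roi=np.zeros(m.shape,bool);roi[y0+h//5:y0+4*h//5,x0+w//4:x0+3*w//4]=1
    k=roi&(hsv[...,2]<60)&(m==0); yy,xx=np.nonzero(k); u=(xx.mean(),yy.mean())
    R=Ro.from_euler("xyz",s["orientation"]).as_matrix(); g=s["eef_pos"]+R@[0,0,-.019]
    o,d=ray(c,[u]); o=R.T@(o-g); d=R.T@d[0]; p=o-d*o[1]/d[1] if 0 else None
    return u,k.sum(),(x0,y0,w,h),o,d
E
python3 - <<'E'
from h import *
u,n,bb,o,d=capdir();print(np.round(u,1),n,bb)
# cap top centre in jar coords rel. grip: (-3.6, 112-66=46) ; find lean for which it lies on the ray
for L in range(0,31,3):
    a=np.radians(L);r=(-.0036,.046);P=np.array([-(r[0]*np.cos(a)-r[1]*np.sin(a)),0,-(r[0]*np.sin(a)+r[1]*np.cos(a))])
    v=P-o;print(L,np.round(1e3*np.linalg.norm(v-d*(v@d)),1),end="; ")
E
```

```text
[317.7 256.1] 905 (268, 200, 101, 96)
0 14.9; 3 12.6; 6 10.3; 9 7.9; 12 5.6; 15 3.2; 18 1.1; 21 1.9; 24 4.2; 27 6.6; 30 9.0;
```

The pivot works: the lean is now about 18°. I'll continue the arc with a lighter grip.

>>> apply_moves:
  steps:
    - [0,0,0.3,0]
    - [-2.8,0,0.6,0]
    - [-5.6,0,1.2,0]
    - [-8,0,1.6,0]
    - [-10.5,0,2,0]
    - [-13,0,2.6,0]
    - [-15.3,0,3.2,0]
    - [-15.3,0,3.2,0]
  force: 5

```text
clock: 19.92
eef_pos: [0.5451, -0.2018, 0.0518]
orientation: [-3.141, 0.0, 2.947]
ft_force: [-0.1, 0.1, -1.6]
width: 0.046
```

```bash
cat >> h.py <<'E'
def lean(h=.066):
    u,n,bb,o,d=capdir();best=[]
    for L in np.arange(-10,35,.5):
        a=np.radians(L);r=(-.0036,.112-h);P=np.array([-(r[0]*np.cos(a)-r[1]*np.sin(a)),0,-(r[0]*np.sin(a)+r[1]*np.cos(a))])
        v=P-o;best.append((np.linalg.norm(v-d*(v@d)),L))
    s=bot.sense();print(np.round(u,1),n,"lean",min(best),s["clock"],s["eef_pos"].round(4),s["ft_force"].round(1),s["torque"].round(2),s["width"])
E
python3 -c "from h import *;lean()"
```

```text
[319.7 269.5] 482 lean (np.float64(0.0016531624331083366), np.float64(12.0)) 19.9667 [ 0.5449 -0.2017  0.0518] [-0.  -0.5 -2. ] [ 0.02  0.   -0.01] 0.04569450771378623
```

>>> apply_moves:
  steps:
    - [0,0,1,0]
    - [0,0,2,0]
    - [0,0,2,0]

```text
clock: 20.22
eef_pos: [0.5455, -0.2019, 0.0504]
orientation: [-3.142, 0.002, 2.947]
ft_force: [2.0, -0.5, 1.3]
width: 0.0461
```

>>> apply_moves:
  steps:
    - [0,0,1,0]
    - [0,0,2,0]
    - [0,0,2,0]

```text
clock: 20.47
eef_pos: [0.5455, -0.2019, 0.0484]
orientation: [-3.142, 0.002, 2.947]
ft_force: [2.5, -0.2, 3.1]
width: 0.0461
```

```bash
python3 - <<'E'
from h import *
lean()
c=bot.read_camera("wrist");a=c["img"]
c2=bot.read_camera("scene");q=proj(c2,[bot.sense()["eef_pos"]])[0].astype(int);x,y=q-[50,60]
b=cv2.resize(c2["img"][y:y+100,x:x+100],(400,400),interpolation=cv2.INTER_CUBIC)
cv2.imwrite("pics/e2.png",np.hstack([a[:,130:500],b])[:,:,::-1])
E
```

```text
[313.9 275.7] 149 lean (np.float64(0.0007203582405120105), np.float64(9.0)) 20.5167 [ 0.5455 -0.2019  0.0484] [ 2.8 -0.7  4.6] [-0.08 -0.7   0.02] 0.045838990462647194
```

View pics/e2.png

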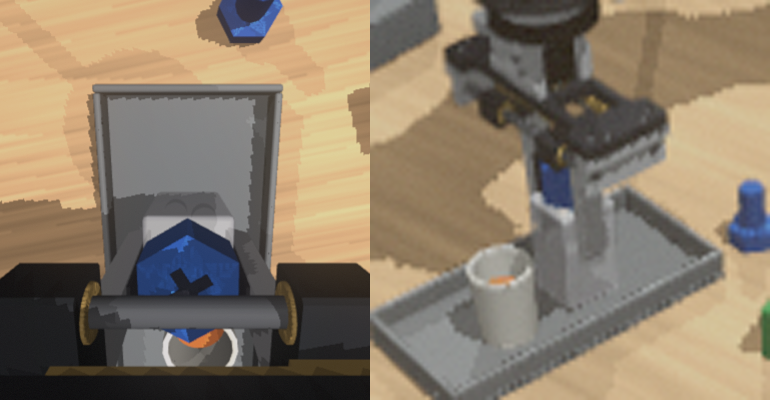

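The wrist half of that picture shows the cap partly behind the gripper rod, and the body aligned with the tray walls. The scene half shows the jar nearly upright and clear of the pot. The estimated lean is about 9°, and the forces push in the upright direction, so I'll continue the arc.

>>> apply_moves:
  steps:
    - [-2,0,0.3,0]
    - [-4,0,0.6,0]
    - [-6,0,0.9,0]
    - [-8,0,1.2,0]
    - [-8,0,1.2,0]
  force: 4

```text
clock: 21.03
eef_pos: [0.5526, -0.2033, 0.0466]
orientation: [-3.141, -0.0, 2.947]
ft_force: [-0.0, 0.2, 1.0]
width: 0.046
```

```bash
python3 - <<'E'
from h import *
s=bot.sense();print(s["eef_pos"].round(4),s["ft_force"].round(2),s["torque"].round(2))
c=bot.read_camera("wrist")
b=[x for x in blobs(c,(105,110,30),(128,255,255),300)[0] if 200<x[0][0]<440]
print(b)
# predicted cap outline for leans, upright pivot at grip (h=.062)
from scipy.spatial.transform import Rotation as Ro
R=Ro.from_euler("xyz",s["orientation"]).as_matrix();g=s["eef_pos"]+R@[0,0,-.019]
for L in(0,4,8,12):
    a=np.radians(L);q=[]
    for r in((-.0266,.084-.062),(-.0266,.112-.062)):   # near corner low/high (corner toward robot)
        P=np.array([-(r[0]*np.cos(a)-r[1]*np.sin(a)),0,-(r[0]*np.sin(a)+r[1]*np.cos(a))]);q.append(proj(c,[g+R@P])[0].round(1).tolist())
    print(L,q)
E
```

```text
[ 0.5526 -0.2033  0.0466] [-0.01  0.24  1.01] [ 0.08 -0.05  0.  ]
[([380.2, 11.3], [354, 0, 54, 23, 816]), ([317.3, 264.3], [265, 223, 106, 73, 5535]), ([318.2, 335.1], [279, 329, 78, 19, 801])]
0 [[315.9, 221.9], [315.6, 243.9]]
4 [[315.9, 217.7], [315.6, 233.6]]
8 [[315.9, 213.9], [315.6, 223.7]]
12 [[315.9, 210.3], [315.6, 214.3]]
```

The cap's near lower corner is at row 223, and 222 is expected for an upright jar, so the lean is about 0°. I'll release and rise.

>>> apply_moves:
  steps:
    - [0,0,0,0]
    - [0,0,0,0]
    - [0,0,0,0]
    - [0,0,0,0]
    - [0,0,-20,0]
    - [0,0,-50,0]
    - [0,0,-90,0]
    - [0,0,-130,0]
    - [0,0,-170,0]
    - [0,0,-205,0]
    - [0,0,-205,0]
    - [0,0,-205,0]
  grip: 64

```text
clock: 22.08
eef_pos: [0.5534, -0.2035, 0.2538]
orientation: [3.141, 0.004, 2.947]
ft_force: [0.9, -0.5, -1.6]
width: 0.0644
```

```bash
python3 - <<'E'
from h import *
s=bot.sense();print(s["clock"],s["eef_pos"].round(4),s["orientation"].round(4))
c=bot.read_camera("wrist");t=bot.read_camera("top");sc=bot.read_camera("scene")
for n,k in(("wrist",c),("top",t),("scene",sc)):
    print(n,[x for x in blobs(k,(105,110,30),(128,255,255),20)[0]], proj(k,[(.5454,-.2018,.117),(.5454,-.2018,.103)]).round(1).tolist())
print(to((.6325,.169,.25),-2.980), to((.6325,.169,.0655),-2.980))
E
```

```text
22.0833 [ 0.5534 -0.2035  0.2538] [3.1411 0.0038 2.9468]
wrist [([350.6, 59.6], [337, 47, 26, 29, 428]), ([317.6, 185.7], [299, 165, 38, 43, 1123]), ([598.1, 211.7], [567, 190, 65, 43, 1856])] [[316.7, 187.6], [316.7, 185.1]]
top [([362.5, 89.7], [359, 82, 8, 16, 86]), ([372.4, 85.3], [369, 82, 8, 7, 43]), ([382.2, 85.5], [379, 82, 7, 8, 41]), ([392.3, 90.1], [389, 82, 8, 17, 89]), ([479.9, 121.0], [477, 117, 7, 10, 60]), ([508.7, 121.9], [505, 117, 9, 10, 74]), ([488.4, 132.2], [485, 128, 9, 9, 59]), ([500.9, 141.2], [497, 137, 9, 10, 71]), ([481.2, 152.0], [479, 148, 6, 9, 48]), ([509.8, 152.7], [506, 148, 9, 10, 71]), ([235.5, 161.9], [231, 158, 10, 9, 70]), ([489.4, 162.5], [486, 159, 8, 7, 46]), ([297.3, 184.1], [292, 177, 12, 15, 140]), ([272.0, 188.6], [266, 182, 13, 14, 142]), ([222.6, 195.2], [216, 189, 14, 14, 142]), ([386.4, 212.2], [384, 207, 6, 11, 45]), ([235.6, 224.7], [223, 221, 26, 8, 187]), ([366.4, 257.0], [362, 253, 10, 9, 74])] [[391.2, 212.4], [390.5, 213.0]]
scene [([30.0, 13.7], [0, 0, 72, 36, 1812]), ([217.5, 45.7], [199, 0, 43, 102, 2063]), ([277.2, 36.3], [262, 0, 31, 72, 1635]), ([318.4, 29.6], [291, 0, 63, 60, 2490]), ([513.2, 14.6], [476, 0, 76, 36, 2097]), ([9.8, 167.0], [0, 122, 31, 77, 1230]), ([266.6, 164.0], [259, 158, 14, 15, 117]), ([122.3, 171.4], [116, 165, 15, 16, 104]), ([314.0, 177.3], [308, 174, 11, 8, 42]), ([95.6, 181.6], [91, 179, 10, 7, 39]), ([330.2, 219.5], [322, 211, 18, 18, 208]), ([359.9, 230.4], [351, 222, 19, 17, 238]), ([425.6, 255.2], [408, 244, 35, 28, 403]), ([143.9, 266.0], [138, 261, 12, 11, 88]), ([145.5, 285.1], [126, 269, 39, 33, 417]), ([169.5, 286.7], [163, 281, 13, 12, 95]), ([385.1, 317.6], [377, 306, 15, 24, 204])] [[265.7, 161.4], [266.2, 165.5]]
[-7.100e+00  3.805e+02  5.000e-01 -3.560e-01] [-7.400e+00  3.805e+02  1.850e+02 -3.560e-01]
```

The released jar's cap is within about 2 px of the upright prediction in the wrist and scene views. Now jar B.

>>> apply_moves:
  steps:
    - [0,20,0,-0.02]
    - [0,60,0,-0.06]
    - [0,101,0,-0.1]
    - [-1,142,0,-0.14]
    - [-2,183,0,-0.18]
    - [-3,224,0,-0.22]
    - [-4,265,0,-0.26]
    - [-5,306,0,-0.3]
    - [-6,345,0,-0.356]
    - [-8,370,0,-0.356]
    - [-8,380,10,-0.356]
    - [-8,380,45,-0.356]
    - [-8,380,85,-0.356]
    - [-8,380,120,-0.356]
    - [-8,380,150,-0.356]
    - [-8,380,172,-0.356]
    - [-8,380,186,-0.356]
    - [-8,380,186,-0.356]
    - [-8,380,186,-0.356]
  grip: 64

```text
clock: 23.82
eef_pos: [0.6336, 0.1673, 0.0652]
orientation: [-3.141, -0.002, -2.981]
ft_force: [0.9, 0.9, 1.1]
width: 0.0638
```

```bash
python3 -c "
from h import *
s=bot.sense();print(s['clock'],s['eef_pos'].round(4),s['orientation'].round(4),s['ft_force'].round(1));print(to((.6332,.1688,.067),-2.98))"
```

```text
23.8167 [0.6336 0.1673 0.0652] [-3.1409e+00 -1.6000e-03 -2.9812e+00] [0.9 0.9 1.1]
[ 2.0e-01  1.6e+00 -1.8e+00 -1.0e-03]
```

>>> apply_moves:
  steps:
    - [0,1.5,0,0]
    - [0,1.5,0,0]
    - [0,1.5,0,0]
    - [0,1.5,0,0]
    - [0,1.5,0,0]
    - [0,1.5,0,0]
    - [0,1.5,0,0]
  grip: 36
  force: 25

```text
clock: 24.4
eef_pos: [0.6347, 0.1687, 0.0672]
orientation: [-3.141, 0.002, -2.981]
ft_force: [-0.1, -5.0, 8.2]
width: 0.046
```

>>> apply_moves:
  steps:
    - [4,0,-8,0]
    - [8,0,-17,0]
    - [14,0,-29,0]
    - [20,0,-42,0]
    - [25,0,-54,0]
    - [28,0,-75,0]
    - [28,0,-105,0]
    - [28,0,-140,0]
    - [28,0,-170,0]
    - [28,0,-183,0]
    - [28,0,-183,0]
    - [28,0,-183,0]

```text
clock: 25.4
eef_pos: [0.6059, 0.1654, 0.2497]
orientation: [3.141, 0.001, -2.98]
ft_force: [-0.6, 0.2, -2.4]
width: 0.0459
```

```bash
python3 - <<'E'
from h import *
lean()
tx=np.array([.981,-.193]);f=np.array([.567,-.206])-.082*tx+.0036*tx
print(f, to((*(f-.0346*tx),.25),2.947))
E
```

```text
[317.9 235.8] 897 lean (np.float64(0.0010720686384198357), np.float64(29.0)) 25.45 [0.6054 0.1652 0.2485] [ 0.   0.9 -0.9] [-0.01  0.04  0.02] 0.045732483973938046
[ 0.4900896 -0.1908688] [ 203.6   -320.9     -1.5      0.356]
```

>>> apply_moves:
  steps:
    - [8,-12,0,0]
    - [22,-35,0,0.03]
    - [42,-66,0,0.07]
    - [62,-98,0,0.11]
    - [82,-130,0,0.15]
    - [102,-161,0,0.19]
    - [122,-193,0,0.23]
    - [142,-224,0,0.27]
    - [162,-255,0,0.31]
    - [180,-283,0,0.34]
    - [194,-305,0,0.356]
    - [202,-318,0,0.356]
    - [205,-321,0,0.356]
    - [205,-321,0,0.356]
    - [205,-321,0,0.356]

```text
clock: 26.7
eef_pos: [0.455, -0.184, 0.2482]
orientation: [3.141, -0.001, 2.947]
ft_force: [0.8, 0.3, -1.9]
width: 0.0461
```

>>> apply_moves:
  steps:
    - [0,0,30,0]
    - [0,0,65,0]
    - [0,0,100,0]
    - [0,0,130,0]
    - [0,0,155,0]
    - [0,0,172,0]
    - [0,0,184,0]
    - [0,0,186,0]
    - [0,0,186,0]

```text
clock: 27.45
eef_pos: [0.4559, -0.1834, 0.0618]
orientation: [-3.141, -0.001, 2.949]
ft_force: [1.7, 0.3, -0.7]
width: 0.0458
```

>>> apply_moves:
  steps:
    - [0,0,1,0]
    - [0,0,2,0]
    - [0,0,3,0]
    - [0,0,3,0]

```text
clock: 27.78
eef_pos: [0.4562, -0.1845, 0.0602]
orientation: [3.141, 0.002, 2.947]
ft_force: [5.7, 1.8, 2.7]
width: 0.0461
```

>>> apply_moves:
  steps:
    - [0,0,1,0]
    - [0,0,2,0]
    - [0,0,2,0]

```text
clock: 28.03
eef_pos: [0.4569, -0.185, 0.0586]
orientation: [-3.141, 0.003, 2.947]
ft_force: [6.9, -0.3, 3.2]
width: 0.0457
```

The +x force means the leaning face touches the near wall's rim. I'll lift a little, move 6 mm inward and lower again.

>>> apply_moves:
  steps:
    - [0,0,-4,0]
    - [-3,0,-7,0]
    - [-6,0,-7,0]
    - [-6,0,-4,0]
    - [-6,0,-1,0]
    - [-6,0,-1,0]

```text
clock: 28.53
eef_pos: [0.4604, -0.1857, 0.0579]
orientation: [-3.142, -0.002, 2.947]
ft_force: [-0.1, -0.1, -1.0]
width: 0.0462
```

```bash
python3 -c "
from h import *
lean();lean(.062)"
```

```text
[317.9 234.6] 860 lean (np.float64(0.0009020759681795012), np.float64(30.0)) 28.5833 [ 0.4605 -0.1858  0.0581] [ 0.7  1.1 -1.3] [-0.02 -0.01  0.02] 0.04558369964063432
[318.  234.6] 866 lean (np.float64(0.0009447611441697698), np.float64(29.0)) 28.6333 [ 0.4606 -0.1859  0.0584] [ 1.2  0.4 -1.1] [ 0.02 -0.   -0.02] 0.046099871168258956
```

>>> apply_moves:
  steps:
    - [0,0,1,0]
    - [0,0,2,0]
    - [0,0,2,0]

```text
clock: 28.88
eef_pos: [0.461, -0.1859, 0.0566]
orientation: [-3.142, -0.0, 2.947]
ft_force: [-0.1, 0.1, -1.4]
width: 0.0459
```

>>> apply_moves:
  steps:
    - [0,0,1,0]
    - [0,0,1.5,0]
    - [0,0,1.5,0]

```text
clock: 29.13
eef_pos: [0.4612, -0.186, 0.0554]
orientation: [3.142, 0.0, 2.947]
ft_force: [-0.7, 0.4, 3.8]
width: 0.0457
```

>>> apply_moves:
  steps:
    - [0,0,1,0]
    - [0,0,1.5,0]
    - [0,0,1.5,0]

```text
clock: 29.38
eef_pos: [0.4618, -0.1861, 0.0548]
orientation: [3.141, 0.001, 2.947]
ft_force: [-4.9, 2.4, 25.5]
width: 0.0456
```

>>> apply_moves:
  steps:
    - [0,0,-0.5,0]
    - [0,0,-0.5,0]
    - [-2.5,0,-0.7,0]
    - [-5,0,-0.8,0]
    - [-7.5,0,-0.8,0]
    - [-10,0,-0.7,0]
    - [-12.5,0,-0.5,0]
    - [-15,0,-0.2,0]
    - [-17.5,0,0.2,0]
    - [-20,0,0.6,0]
    - [-20,0,0.6,0]
  force: 6

```text
clock: 30.3
eef_pos: [0.4813, -0.1898, 0.053]
orientation: [-3.141, 0.0, 2.947]
ft_force: [0.7, 0.1, 0.1]
width: 0.0459
```

```bash
python3 -c "
from h import *
lean();lean(.062)"
```

```text
[317.4 259.8] 898 lean (np.float64(0.0006858594547755326), np.float64(17.0)) 30.35 [ 0.4811 -0.1898  0.0531] [0.7 0.1 0.4] [ 0.01 -0.05 -0.01] 0.04580779336964878
[317.4 259.8] 890 lean (np.float64(0.0007247272437463335), np.float64(17.5)) 30.4 [ 0.4809 -0.1898  0.0531] [-0.3 -1.2 -0.6] [ 0.02 -0.08  0.02] 0.0459691557899907
```

>>> apply_moves:
  steps:
    - [0,0,1,0]
    - [-2.5,0,1.5,0]
    - [-5,0,2,0]
    - [-7.5,0,2.5,0]
    - [-10,0,3.2,0]
    - [-12.5,0,4,0]
    - [-12.5,0,4,0]
  force: 5

```text
clock: 30.98
eef_pos: [0.4935, -0.1922, 0.049]
orientation: [-3.141, -0.0, 2.947]
ft_force: [-0.8, 0.4, -0.9]
width: 0.0454
```

```bash
cat >> h.py <<'E'
def up(cor):
    "near cap edge rows against leans; cor = cap half-size towards the robot"
    from scipy.spatial.transform import Rotation as Ro
    s=bot.sense();c=bot.read_camera("wrist")
    print(s["clock"],s["eef_pos"].round(4),s["ft_force"].round(2),[x for x in blobs(c,(105,110,30),(128,255,255),300)[0] if 200<x[0][0]<440 and x[0][1]>100])
    R=Ro.from_euler("xyz",s["orientation"]).as_matrix();g=s["eef_pos"]+R@[0,0,-.019]
    for L in(0,4,8,12):
        a=np.radians(L);q=[]
        for z in(.022,.05):
            r=(-.0036-cor,z);P=np.array([-(r[0]*np.cos(a)-r[1]*np.sin(a)),0,-(r[0]*np.sin(a)+r[1]*np.cos(a))]);q.append(proj(c,[g+R@P])[0][1].round(1))
        print(L,q)
E
python3 -c "
from h import *
up(.0228)"
```

```text
30.9833 [ 0.4935 -0.1922  0.049 ] [-0.75  0.42 -0.88] [([316.5, 259.3], [264, 214, 107, 82, 5763]), ([318.9, 349.8], [278, 329, 82, 37, 2374])]
0 [np.float64(222.3), np.float64(244.3)]
4 [np.float64(218.1), np.float64(234.0)]
8 [np.float64(214.3), np.float64(224.2)]
12 [np.float64(210.7), np.float64(214.7)]
```

>>> apply_moves:
  steps:
    - [0,0,1,0]
    - [-2,0,2,0]
    - [-4,0,2.5,0]
    - [-6,0,3,0]
    - [-8,0,3.5,0]
    - [-8,0,3.5,0]
  force: 4

```text
clock: 31.53
eef_pos: [0.5012, -0.1938, 0.0456]
orientation: [-3.141, -0.0, 2.947]
ft_force: [-0.5, 0.3, 0.9]
width: 0.0457
```

```bash
python3 -c "
from h import *
up(.0228)"
```

```text
31.5333 [ 0.5012 -0.1938  0.0456] [-0.47  0.34  0.88] [([316.5, 262.3], [263, 219, 107, 77, 5853]), ([318.8, 347.8], [275, 329, 88, 37, 2967])]
0 [np.float64(222.3), np.float64(244.3)]
4 [np.float64(218.1), np.float64(234.1)]
8 [np.float64(214.3), np.float64(224.2)]
12 [np.float64(210.7), np.float64(214.7)]
```

>>> apply_moves:
  steps:
    - [0,0,1,0]
    - [0,0,2,0]
    - [0,0,3,0]
    - [0,0,3,0]

```text
clock: 31.92
eef_pos: [0.5008, -0.1938, 0.0426]
orientation: [-3.142, 0.0, 2.947]
ft_force: [0.1, 1.0, 0.8]
width: 0.0463
```

```bash
python3 -c "
from h import *
up(.0228)"
```

```text
31.9167 [ 0.5008 -0.1938  0.0426] [0.15 0.98 0.78] [([316.9, 260.6], [262, 216, 110, 80, 6239]), ([318.8, 348.3], [276, 328, 87, 38, 2843])]
0 [np.float64(222.3), np.float64(244.4)]
4 [np.float64(218.2), np.float64(234.1)]
8 [np.float64(214.3), np.float64(224.2)]
12 [np.float64(210.8), np.float64(214.8)]
```

```bash
python3 - <<'E'
from h import *
c2=bot.read_camera("scene");w=bot.read_camera("wrist");t=bot.read_camera("top")
print([x for x in blobs(c2,(105,110,30),(128,255,255),15)[0] if 230<x[0][0]<320 and 130<x[0][1]<210])
b=cv2.resize(c2["img"][130:230,210:310],(500,500),interpolation=cv2.INTER_CUBIC)
a=cv2.resize(w["img"][60:360,200:440],(300,375),interpolation=cv2.INTER_CUBIC)
im=np.zeros((500,800,3),np.uint8);im[:,:500]=b;im[:375,500:]=a
cv2.imwrite("pics/e3.png",im[:,:,::-1])
E
```

```text
[([265.4, 165.2], [259, 158, 14, 15, 160]), ([313.7, 175.1], [308, 166, 11, 17, 94])]
```

View pics/e3.png

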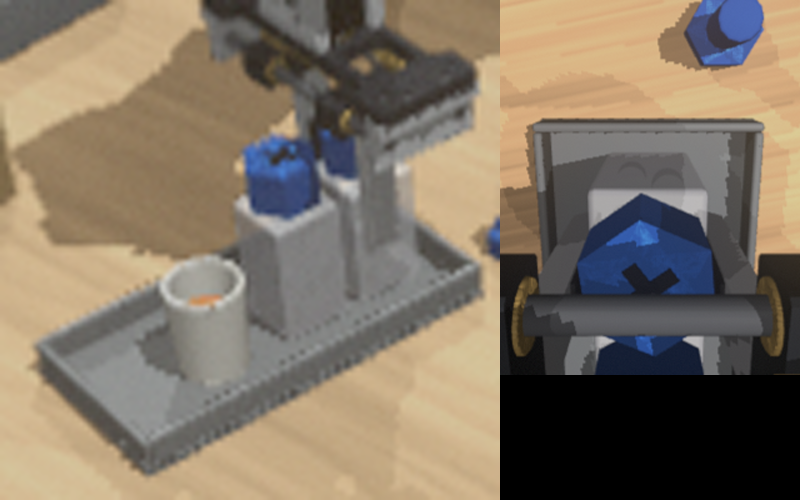

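C stands upright at the same place as before, clear of the pot. B is still in the gripper behind it, nearly upright, with its cap cross at about (320,282) in the full wrist image. I'll compute the lean from that.

```bash
python3 - <<'E'
from h import *
from scipy.spatial.transform import Rotation as Ro
s=bot.sense();c=bot.read_camera("wrist")
R=Ro.from_euler("xyz",s["orientation"]).as_matrix();g=s["eef_pos"]+R@[0,0,-.019]
for h in(.057,.060):
  for L in(0,3,6,9):
    a=np.radians(L);o=[]
    for r in((-.0036,.112-h),(-.0036-.0228,.084-h),(-.0036-.0228,.112-h),(-.0266,.08-h)):
        P=np.array([-(r[0]*np.cos(a)-r[1]*np.sin(a)),0,-(r[0]*np.sin(a)+r[1]*np.cos(a))]);o.append(proj(c,[g+R@P])[0][1].round(1))
    print(h,L,"cross",o[0],"cap near low",o[1],"high",o[2],"shoulder near",o[3])
E
```

```text
0.057 0 cross 305.1 cap near low 225.6 high 249.4 shoulder near 222.5
0.057 3 cross 298.0 cap near low 221.7 high 240.6 shoulder near 219.2
0.057 6 cross 290.7 cap near low 218.1 high 232.0 shoulder near 216.1
0.057 9 cross 283.2 cap near low 214.6 high 223.7 shoulder near 213.2
0.06 0 cross 300.8 cap near low 223.6 high 246.3 shoulder near 220.6
0.06 3 cross 294.2 cap near low 220.1 high 238.2 shoulder near 217.7
0.06 6 cross 287.4 cap near low 216.9 high 230.2 shoulder near 215.0
0.06 9 cross 280.5 cap near low 213.8 high 222.5 shoulder near 212.5
```

>>> apply_moves:
  steps:
    - [0,0,0,0]
    - [0,0,0,0]
    - [0,0,0,0]
    - [0,0,0,0]
  force: 3

```text
clock: 32.5
eef_pos: [0.5007, -0.1937, 0.0426]
orientation: [-3.142, -0.0, 2.947]
ft_force: [0.8, 0.1, -0.5]
width: 0.0458
```

```bash
python3 -c "
from h import *
up(.0228)"
```

```text
32.5 [ 0.5007 -0.1937  0.0426] [ 0.83  0.14 -0.47] [([316.9, 260.5], [262, 216, 110, 80, 6231]), ([318.9, 348.3], [276, 328, 87, 38, 2842])]
0 [np.float64(222.2), np.float64(244.2)]
4 [np.float64(218.0), np.float64(234.0)]
8 [np.float64(214.2), np.float64(224.1)]
12 [np.float64(210.6), np.float64(214.6)]
```

>>> apply_moves:
  steps:
    - [1,0,0,0]
    - [2,0,0,0]
    - [3,0,0,0]
    - [4,0,0,0]
    - [4,0,0,0]

```text
clock: 32.97
eef_pos: [0.4967, -0.193, 0.0427]
orientation: [-3.142, -0.0, 2.947]
ft_force: [-0.0, -0.4, -0.9]
width: 0.0459
```

```bash
python3 -c "
from h import *
up(.0228)"
```

```text
32.9667 [ 0.4967 -0.193   0.0427] [-0.04 -0.36 -0.93] [([316.8, 260.6], [262, 216, 110, 80, 6213]), ([318.9, 349.0], [277, 328, 85, 38, 2476])]
0 [np.float64(222.3), np.float64(244.4)]
4 [np.float64(218.2), np.float64(234.1)]
8 [np.float64(214.3), np.float64(224.2)]
12 [np.float64(210.8), np.float64(214.8)]
```

>>> apply_moves:
  steps:
    - [0,0,1,0]
    - [0,0,2,0]
    - [0,0,3,0]
    - [0,0,3,0]
    - [0,0,3,0]

```text
clock: 33.43
eef_pos: [0.4971, -0.193, 0.0396]
orientation: [-3.141, 0.0, 2.947]
ft_force: [0.1, -0.8, 1.0]
width: 0.0464
```

```bash
python3 -c "
from h import *
up(.0228)"
```

```text
33.4333 [ 0.4971 -0.193   0.0396] [ 0.08 -0.8   0.99] [([316.8, 260.2], [260, 215, 113, 81, 6428]), ([318.7, 348.9], [277, 329, 85, 37, 2398])]
0 [np.float64(222.3), np.float64(244.3)]
4 [np.float64(218.1), np.float64(234.1)]
8 [np.float64(214.3), np.float64(224.2)]
12 [np.float64(210.7), np.float64(214.8)]
```

The pads are now just sliding down a jar that stands on the floor. I'll release gently, first to 48 mm.

>>> apply_moves:
  steps:
    - [0,0,0,0]
    - [0,0,0,0]
    - [0,0,0,0]
  grip: 48

```text
clock: 33.73
eef_pos: [0.4968, -0.193, 0.0396]
orientation: [-3.142, -0.0, 2.947]
ft_force: [0.7, -0.0, -0.2]
width: 0.0479
```

```bash
python3 -c "
from h import *
up(.0228)"
```

```text
33.7333 [ 0.4968 -0.193   0.0396] [ 0.66 -0.02 -0.23] [([316.6, 260.6], [260, 215, 113, 81, 6382]), ([318.7, 348.8], [277, 328, 85, 38, 2408])]
0 [np.float64(222.3), np.float64(244.3)]
4 [np.float64(218.1), np.float64(234.1)]
8 [np.float64(214.3), np.float64(224.2)]
12 [np.float64(210.8), np.float64(214.8)]
```

>>> apply_moves:
  steps:
    - [0,0,0,0]
    - [0,0,0,0]
    - [0,0,0,0]
    - [0,0,-20,0]
    - [0,0,-50,0]
    - [0,0,-90,0]
    - [0,0,-130,0]
    - [0,0,-170,0]
    - [0,0,-205,0]
    - [0,0,-240,0]
    - [0,0,-260,0]
    - [0,0,-260,0]
  grip: 64

```text
clock: 34.78
eef_pos: [0.4985, -0.1936, 0.3041]
orientation: [3.141, 0.006, 2.947]
ft_force: [0.3, -0.1, 0.0]
width: 0.0639
```

```bash
python3 - <<'E'
from h import *
s=bot.sense();print(s["clock"],s["eef_pos"].round(4))
tx=np.array([.981,-.193])
c=bot.read_camera("wrist");sc=bot.read_camera("scene");t=bot.read_camera("top")
for n,k in(("wrist",c),("scene",sc),("top",t)):
    print(n,[(x[0],x[1]) for x in blobs(k,(105,110,30),(128,255,255),20)[0] if (n!="scene" or (230<x[0][0]<460 and x[0][1]>140)) and (n!="top" or x[0][1]>165)])
    X=np.array([.567,-.206])
    for d in(-.022,-.0745): 
        p=X+d*tx; print("  pred",d,proj(k,[(*p,.117),(*p,.103)]).round(1).tolist())
    print("  pot",proj(k,[(.6085,-.2086,.06)]).round(1).tolist())
# cross centre of the two caps: dark pixels inside each blue box, seen in wrist
hsv=cv2.cvtColor(c["img"],cv2.COLOR_RGB2HSV);m=blobs(c,(105,110,30),(128,255,255),300)
for ce,st in m[0]:
    if 280<ce[0]<350 and ce[1]>100:
        x,y,w,h,_=st;k=np.zeros(hsv.shape[:2],bool);k[y+h//5:y+4*h//5,x+w//4:x+3*w//4]=1
        k&=(hsv[...,2]<60)&(m[1]==0);yy,xx=np.nonzero(k);u=(xx.mean(),yy.mean());p=plane(c,[u],.117)[0][:2]-[.567,-.206]
        print("cross",np.round(u,1),k.sum(),"tray xy",(p@tx).round(4),(p@[.193,.981]).round(4))
E
```

```text
34.7833 [ 0.4985 -0.1936  0.3041]
wrist [([15.5, 4.2], [0, 0, 32, 12, 76]), ([346.4, 108.2], [335, 98, 22, 23, 335]), ([623.4, 120.4], [607, 109, 33, 24, 550]), ([317.8, 175.5], [301, 157, 35, 38, 832]), ([318.6, 221.4], [303, 204, 32, 35, 768]), ([554.2, 242.9], [530, 226, 50, 36, 1196]), ([633.1, 247.6], [624, 238, 16, 21, 231])]
  pred -0.022 [[317.5, 223.2], [317.5, 219.9]]
  pred -0.0745 [[317.5, 181.8], [317.5, 179.8]]
  pot [[321.2, 252.0]]
scene [([282.8, 155.3], [275, 150, 14, 14, 106]), ([266.6, 164.4], [259, 158, 14, 15, 129]), ([314.1, 177.4], [308, 173, 11, 10, 50]), ([330.2, 219.5], [322, 211, 18, 18, 203]), ([425.7, 255.2], [407, 244, 36, 28, 403]), ([385.2, 317.6], [377, 306, 15, 23, 199])]
  pred -0.022 [[265.7, 161.4], [266.2, 165.5]]
  pred -0.0745 [[280.5, 154.4], [280.9, 158.4]]
  pot [[250.7, 187.4]]
top [([297.4, 184.0], [292, 177, 12, 15, 140]), ([222.6, 195.1], [216, 188, 14, 15, 143]), ([235.7, 224.6], [223, 221, 26, 8, 187]), ([385.0, 231.5], [381, 225, 9, 14, 91]), ([366.4, 257.0], [362, 253, 10, 9, 74])]
  pred -0.022 [[391.2, 212.3], [390.5, 213.0]]
  pred -0.0745 [[388.0, 229.1], [387.3, 229.5]]
  pot [[390.5, 195.5]]
cross [nan nan] 0 tray xy nan nan
cross [318.1 176.3] 58 tray xy -0.0812 0.0007
cross [318.4 222.5] 53 tray xy -0.0229 0.0011<stdin>:16: RuntimeWarning: Mean of empty slice.
  ret = ret.dtype.type(ret / rcount)
```

```bash
python3 -c "
from h import *
t=bot.read_camera('wrist');s=bot.read_camera('scene')
print(tri(t,[(317.8,175.5),(318.6,221.4)],s,[(282.8,155.3),(266.6,164.4)]).round(4))
print(bot.sense()['clock'],bot.close_job())"
```

```text
[[ 0.4846 -0.19    0.1094  0.0028]
 [ 0.5429 -0.2004  0.1056  0.0027]]
the job is handed in; nothing more can be done
35.0333 None
```

The two jars with loose caps are now upright on the tray floor beside the pot, and the two tight jars are still in their pockets. The job was handed in at 35 s of the 72 s allowed.

- **Caps:** I twisted each cap once by about 30° and did not turn any back. In row order along the rack, starting at the tray side, the two middle caps turned about 30°, measured by the crosses before and after. On the two end caps the fingers slipped round (opening grew to about 45 mm) and the crosses had not moved.
- **Moving the jars:** I held both by the body and pivoted each upright on its lower edge, then released them. The second one first brushed the tray's near rim with about 7 N, so I lifted it, moved it in and set it down again.
- **Last checks:**
  - The jars stand about 12 mm apart, and the nearer one is about 11 mm from the tray's near wall.
  - Triangulated cap heights are 106 and 109 mm, where an upright jar should give 103 to 117 mm.
  - The end jars' caps are where they started in the top view.
  - The last full look at the pot, just before releasing the second jar, showed it clear of the jars.
- **Check that disagreed:** the image-based lean for the second jar read about 7° while it was still held. Opening the fingers did not move it at all, so I took that as pad slip in the estimate. I took no close-up picture after the second release; that jar's final state rests on the measured cap positions.

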